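Empty the casting mould and gather the resin discs in the tray's pouring corner

ROBOT

A 7-joint arm with a two-finger parallel gripper is mounted at the origin on the work surface. World frame = base frame: x ahead of the robot, y to its left, z up, the work surface at z = 0. Lengths are in m, angles in rad, forces in N, time in s.
With the tool pointing down it reaches from about 0.4 to 0.875 m from the base axis. Payload 19.3 kg.
Tool frame: the origin (TCP) lies between the finger pads; the fingertips stand 19 mm ahead of it and the grasp point (between the pads) is the TCP; z points along the fingers, y is the direction in which the jaws open and shut (so a half turn about z gives the same grasp; the last joint's range is limited). The gripper opens to 85 mm and grips with 20 to 120 N. Pads are 22 mm wide; open, the fingers measure 114 mm over their backs; the gripper's body (76 mm by 85 mm) begins 54 mm behind the grasp point. The pads swing forward as they close: fully open they stand 13 mm farther back than shut.
Start: joints at [-1.42, 0.521, -0.036, 1.599, 0.021, 1.021, -0.113], TCP at [0.137, 0.61, 0.25] pointing down, gripper open.
Joint ranges: [-2.91, 2.91], [-0.3, 2.13], [-1.5, 1.42], [0.17, 2.43], [-1.26, 4.41], [0.16, 1.93], [-2.52, 2.52]. Speed limits (rad/s): [1.89, 1.89, 2.39, 2.39, 3.01, 3.01, 3.01].

INTERFACE

Orientations are given as [roll, pitch, yaw] about the fixed x, y, z axes, in that order (R = Rz(yaw) Ry(pitch) Rx(roll)).
In Python, from workcell import status, imaging, bot gives the robot as it stands.
- The arm moves only by the shell command python3 -m handwheel 'ROWS' [FORCE]. ROWS is JSON, a list of rows, each an object with "offset": the shift along the tool's x, y, z in mm, a list of three; "rot": the turn, a rotation vector about the tool's x, y, z in degrees, a list of three; "claw": the opening, from -1 (shut) to 1 (fully open). A call has 1 to 12 rows; each row shifts and turns the commanded pose from where the row before left it, along the tool's axes as they then stand; what a row does not reach is not made up. A row lasts 1/10 s, in which the tool goes at most 50 mm and 8.59 degrees, less where a joint would pass 70% of its speed; a pose out of reach is approached as far as the arm can. A call is refused whole if a number of a shift passes 50 or a number of a turn 8.59, either way. A call with a gripper value outside its range is refused whole. The fingers move at their own pace and stop on an object; FORCE is the grip in N (left out, the last holds). Time passes only in rows, so rows that do not move let the fingers close. It gives the time, the measured TCP pose, the force and the opening at its end, in the units of the state.
- status.observe(): the state, without advancing time (a new reading comes with each control period).
- imaging.grab_frame(name): name is "side" or "top"; returns a dict with "color" (420x560x3 uint8, red, green, blue), "range_z" (420x560 float32, m along the optical axis (not along the pixel's ray), 0 where there is no reading), "fx", "fy", "cx", "cy" (pixels), "distortion" ([k1, k2, p1, p2, k3] as OpenCV has them; the pictures are not rectified), "camera_from_world" (4x4, takes a point from world to camera coordinates). Camera axes: x right, y down, z forward; pixel columns grow to the right and rows downward; lengths in m; the calibration is good to about 2 mm. A picture is of the moment at which its call begins.
- bot.job_done(): hands the job in, once; it reports no verdict.
Trained networks look in the newest picture that a camera, given by its name, has taken for a name from the list of things; names that differ only in an ending like _2 or _b are one class to them, and where a whole thing is asked for, a point or a joint stands for the part that bears it (a point fixed in the world has none). Each returns a list of dicts, best first, with "conf" (0 to 1); they miss things now and then, are a little off and sometimes report something else, mostly with a low value. They report only what shows in the picture. A call takes as long as a camera call. They do not tell look-alikes from the thing itself.
- imaging.regions_of(thing, camera): "region" (420x560 bool, what is visible of it) and "box" ([centre column, centre row, width, height] in pixels, round what is visible of it).
- imaging.mark_of(thing, camera): "uv" ([column, row] in pixels: a listed point, or the origin of a listed thing).
The state is a dict: "clock": time; "qpos": joint angles; "qd": joint speeds; "joint_efforts": joint torques, N m; "position": TCP position; "tool_rot": TCP orientation; "force": force on the tool from outside, world axes, zero at the start; "moment": the same for the moment, N m; "grip_width": finger opening in m.
Only numpy, scipy, OpenCV 4.12 (cv2) and the standard library are available. Lean on these libraries where they do the work, as an engineer would, in place of code of your own. Each camera call takes 0.05 s, during which the arm holds its last target.

TASK

The last resin disc still sits in the open lower half of the casting mould: lift it out and lay it (do not drop it) in the white tray with the other three, while the tray stands flat on the bench. Then take the tray by one of its steel handles and tilt it until all four discs have slid together into the corner with the pouring lip, lying flat on the tray floor, and finish while still holding the tray tilted like that, at rest; its low corner may rest on the bench, but the tray must not lean on anything else. Leave the bottles, the beaker, the other mould half and the spatula where they stand.

Things in the scene. Friction and masses are not known exactly. Their poses are not given: they have to be found in the camera images.
- cast_new_mid (a point): dark brown cast resin disc, 25 mm diameter, 18 mm high, about 14 g, lying flat in a round cavity of the lower mould half: lower 8 mm in the cavity (loose fit, lifts straight out), upper 10 mm proud of the mould's top face. Point at its centre, 9 mm above its underside; z axis along the disc's axis, up
- cast_a_mid (a point): the same resin disc as cast_new, lying loose in the tray at the start, leaving the 85 mm of floor next to the lip-end (-x) wall free; point at its centre, 9 mm above its underside
- cast_b_mid (a point): the same resin disc as cast_new, lying loose in the tray at the start, leaving the 85 mm of floor next to the lip-end (-x) wall free; point at its centre, 9 mm above its underside
- cast_c_mid (a point): the same resin disc as cast_new, lying loose in the tray at the start, leaving the 85 mm of floor next to the lip-end (-x) wall free; point at its centre, 9 mm above its underside
- mould: lower half of an aluminium casting mould, fixed to the bench: block 130 mm (its x) x 80 mm (its y) x 26 mm high, with a 10 mm high foot 18 mm long at each x end; two round cavities 8 mm deep at x = -30 mm (empty) and x = +30 mm (with the disc); two steel dowel pins, 8 mm diameter, rise 10 mm above the top face at (x, y) = (-56, +30) and (+56, -30) mm. Origin at the centre of its underside
- tray_mid (a point): loose white enamelled tray, about 0.4 kg, outside 248 mm (its x) x 188 mm (its y), walls 4 mm thick, 45 mm high. Point on its inner floor at the middle, 5 mm above its underside; x runs along its length away from the lip end, y across, z up. Smooth floor: discs start to slide at 7 to 11 degrees of tilt, and along a wall into a corner at 14 to 25 (diagonal tilt)
- tray_handle (a point): centre of the bar of the tray's steel bow handle on its +x end; axes as the tray's. Flat-sided bar 12 mm thick (x), 16 mm high, 100 mm long (y), centre 78 mm above the tray's underside, 122 mm along x from its middle; posts at y = +-44 mm, clear window below the bar from 45 mm (rim) to 70 mm. An identical handle stands on the -x end, 244 mm away
- tray_corner (a point): the tray's inner floor corner at its pouring lip (the -x, -y corner, where the rim dips to 33 mm over the last 30 mm of both walls and flares out about 10 mm). Point where floor and both inner wall faces meet; axes as the tray's: the inside is 0 to 240 mm in x and 0 to 180 mm in y. The outer bottom corner lies 4 mm out both ways and 5 mm below
- mould_top: bystander: the upper half of the mould, a loose aluminium plate 130 x 80 x 20 mm lying on its back; origin at the centre of its underside
- dropper_a: bystander: small amber dropper bottle, 44 mm diameter, 127 mm high; origin at the centre of its underside
- dropper_b: bystander: larger amber dropper bottle, 54 mm diameter, 147 mm high; origin at the centre of its underside
- reagent: bystander: clear glass stoppered bottle, 68 mm diameter, 150 mm high; origin at the centre of its underside
- beaker: bystander: small clear glass beaker, 54 mm diameter, 70 mm high; origin at the centre of its underside
- wash_bottle: bystander: white plastic wash bottle, 66 mm diameter, 193 mm high, with a bent spout reaching 58 mm along its x; origin at the centre of its underside
- spatula: bystander: flat steel spatula lying on the bench, 175 mm long, 4 mm thick; origin under the middle of its handle
Things that resemble listed ones, but are neither listed nor needed, are in the scene too. Leave any pink look-alike of the mould alone.

How it is judged:
On the way, in this order (a step that is already met when the one before it is completed fails the run):
1. the disc from the mould lies in the tray, let go, the tray still flat on the bench (x of cast_new_mid in the frame of tray_corner between 0 and 0.24 m and y of cast_new_mid in the frame of tray_corner between 0 and 0.18 m and z of cast_new_mid in the frame of tray_corner between 0 and 0.016 m and contact force between the fingers and cast_new below 0.05 N and linear speed of cast_new below 0.05 m/s and angle between tray_handle's own z axis and vertical below 0.06 rad), for 0.2 s.
2. the tray is held tilted by the gripper (angle between tray_handle's own z axis and vertical above 0.2 rad and contact force between the fingers and tray above 1 N), for 0.2 s.
At the end, for the whole second after the job is handed in: The gripper holds the tray tilted by more than 0.2 rad (11 degrees) and less than 1.0 rad, at rest, touching no mould half or bystander; all four discs lie flat on its floor, at rest and free of the fingers, each with its centre within 95 mm of both walls that meet in the pouring-lip corner (all of step 2 and angle between tray_handle's own z axis and vertical below 1 rad and linear speed of each of tray, cast_new, cast_a, cast_b, cast_c below 0.03 m/s and angular speed of tray below 0.1 rad/s and x of cast_new_mid in the frame of tray_corner between 0 and 0.095 m and y of cast_new_mid in the frame of tray_corner between 0 and 0.095 m and z of cast_new_mid in the frame of tray_corner between 0 and 0.016 m and contact force between the fingers and cast_new below 0.05 N and x of cast_a_mid in the frame of tray_corner between 0 and 0.095 m and y of cast_a_mid in the frame of tray_corner between 0 and 0.095 m and z of cast_a_mid in the frame of tray_corner between 0 and 0.016 m and contact force between the fingers and cast_a below 0.05 N and x of cast_b_mid in the frame of tray_corner between 0 and 0.095 m and y of cast_b_mid in the frame of tray_corner between 0 and 0.095 m and z of cast_b_mid in the frame of tray_corner between 0 and 0.016 m and contact force between the fingers and cast_b below 0.05 N and x of cast_c_mid in the frame of tray_corner between 0 and 0.095 m and y of cast_c_mid in the frame of tray_corner between 0 and 0.095 m and z of cast_c_mid in the frame of tray_corner between 0 and 0.016 m and contact force between the fingers and cast_c below 0.05 N and contact force between tray and mould below 0.2 N and contact force between tray and mould_top below 0.2 N and contact force between tray and dropper_a below 0.2 N and contact force between tray and dropper_b below 0.2 N and contact force between tray and reagent below 0.2 N and contact force between tray and beaker below 0.2 N and contact force between tray and wash_bottle below 0.2 N and contact force between tray and spatula below 0.2 N); the arm keeps its last pose, push and grip.
It fails at once if a bystander is pushed more than 30 mm or tipped over (distance of any of mould_top, dropper_a, dropper_b, reagent, beaker, wash_bottle, spatula from where it was at the start of the episode above 0.03 m or angle between any of mould_top, dropper_a, dropper_b, reagent, beaker, wash_bottle, spatula's own z axis and vertical above 0.4 rad).
It fails at once if the disc is dropped from a height: falling free, well above the tray's floor, while the tray stands flat (height (world z) of cast_new_mid above 0.055 m and linear speed of cast_new above 0.5 m/s and contact force between the fingers and cast_new below 0.01 N and angle between tray_handle's own z axis and vertical below 0.06 rad).
It also fails if it takes over 58 s, if anything falls off the work surface, if the arm or the gripper's body presses on something with over 40 N, if the wrist force passes 120 N, or if a joint passes its speed limit or range.

## Working session

There is one attempt and no reset: what is moved stays moved. The work goes in short steps, Python scripts to look and compute and a shell command to move; the robot and the scene stay as the last step left them, time stands still between calls to the robot, and variables do not carry over. Pictures are saved under pics/ and viewed, and the job is handed in when it is done.

```bash
ls; mkdir -p pics
python3 - <<'E'
from workcell import status, imaging, bot
import cv2,json
print(status.observe())
for n in ("side","top"):
    f=imaging.grab_frame(n)
    cv2.imwrite(f"pics/{n}0.png",f["color"][:,:,::-1])
    print(n,f["fx"],f["fy"],f["cx"],f["cy"],f["distortion"],f["camera_from_world"])
E
```

```text
pics
{'clock': 0.0, 'qpos': array([-1.4201854 ,  0.52200994, -0.03632348,  1.59999108,  0.02121234,
        1.02104904, -0.11283046]), 'qd': array([ 0.00183717,  0.00057437, -0.00052853,  0.00054953, -0.00062834,
       -0.00058456, -0.00021308]), 'joint_efforts': array([-1.92069347e-03, -9.27109909e+01,  1.97904512e+00, -3.69920862e+01,
        1.76479697e-02,  8.13380844e-03, -2.13418923e-05]), 'position': array([0.1368615 , 0.60952996, 0.24973435]), 'tool_rot': array([-3.14052409e+00,  8.66964616e-05,  2.92074409e+00]), 'force': array([ 0.23778427,  0.02885121, -0.45250308]), 'moment': array([ 0.00409854,  0.00226595, -0.00253788]), 'grip_width': 0.08511842609821774}
side 409.57642885378635 409.57642885378635 274.724491416134 214.782163049243 [0.03660073 0.         0.         0.         0.        ] [[ 0.75997049 -0.64991369  0.00755226 -0.3904049 ]
 [-0.43296844 -0.51488537 -0.73988607  0.28941114]
 [ 0.48475064  0.55902169 -0.6726898   0.96532651]
 [ 0.          0.          0.          1.        ]]
top 457.35656270588703 457.35656270588703 277.4098423779752 208.53852273579218 [-0.03484447  0.          0.          0.          0.        ] [[-0.0195647  -0.99980092 -0.00391601  0.05291023]
 [-0.99851595  0.01973836 -0.05075727  0.53460697]
 [ 0.05082446  0.00291715 -0.99870334  1.27918878]
 [ 0.          0.          0.          1.        ]]
```

View pics/side0.png

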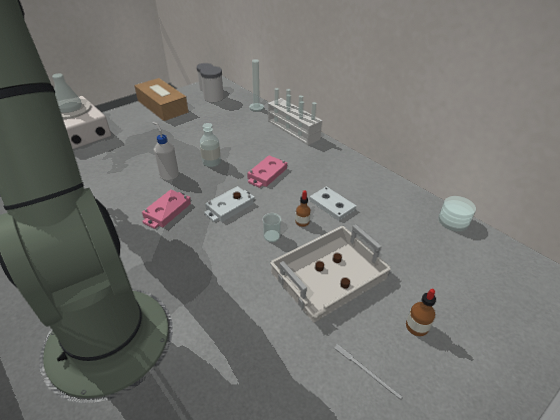

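View pics/top0.png

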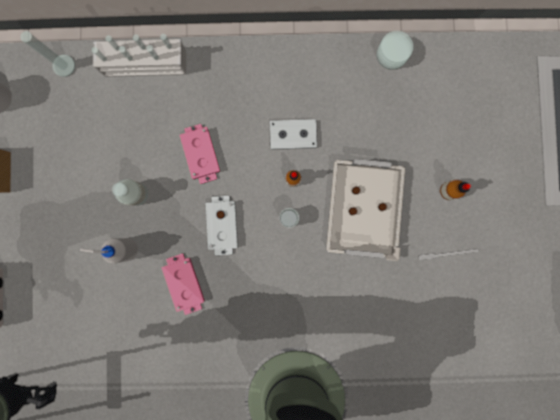

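The top picture shows the tray at about (367,208) and the aluminium lower mould at (221,225) with a dark disc at (221,215). The pink look-alikes are at (200,154) and (184,284), and the aluminium mould_top is at (293,134). I'll enlarge the tray and mould and run the networks.

```bash
cat > h.py <<'E'
from workcell import status, imaging, bot
import cv2, numpy as np
from scipy.spatial.transform import Rotation as R
def K(f): return np.array([[f["fx"],0,f["cx"]],[0,f["fy"],f["cy"]],[0,0,1.]])
def ray(f,uv):
    p=cv2.undistortPoints(np.array([[uv]],float),K(f),np.array(f["distortion"],float))[0,0]
    T=np.array(f["camera_from_world"]);Rm=T[:3,:3];c=-Rm.T@T[:3,3]
    return c,Rm.T@np.array([p[0],p[1],1.])
def at_z(f,uv,z):
    c,d=ray(f,uv); return c+d*(z-c[2])/d[2]
def at_depth(f,uv):
    c,d=ray(f,uv); u,v=np.round(uv).astype(int); return c+d*f["range_z"][v,u]
def cloud(f):
    h,w=f["range_z"].shape; vv,uu=np.mgrid[:h,:w]
    p=cv2.undistortPoints(np.stack([uu,vv],-1).reshape(-1,1,2).astype(float),K(f),np.array(f["distortion"],float))[:,0]
    T=np.array(f["camera_from_world"]); z=f["range_z"].reshape(-1,1)
    pc=np.hstack([p,np.ones((len(p),1))])*z
    return ((pc-T[:3,3])@T[:3,:3]).reshape(h,w,3)
def proj(f,P):
    T=np.array(f["camera_from_world"]); P=np.atleast_2d(P)
    return cv2.projectPoints(P.astype(float),cv2.Rodrigues(T[:3,:3])[0],T[:3,3],K(f),np.array(f["distortion"],float))[0][:,0]
def crop(f,u0,v0,u1,v1,s,name):
    cv2.imwrite("pics/"+name,cv2.resize(f["color"][v0:v1,u0:u1,::-1],None,fx=s,fy=s,interpolation=cv2.INTER_CUBIC))
E
python3 - <<'E'
from h import *
f=imaging.grab_frame("top"); crop(f,180,110,420,280,3,"topcrop.png")
g=imaging.grab_frame("side"); crop(g,190,170,420,340,3,"sidecrop.png")
zs=dict(cast_new_mid=.027,cast_a_mid=.014,mould=0,tray_mid=.005,tray_handle=.078,tray_corner=.005,mould_top=0,dropper_a=0,dropper_b=0,reagent=0,beaker=0,wash_bottle=0,spatula=0)
zs["cast_new_mid"]=.037-.01
for cam,fr in (("top",f),("side",g)):
  for n,z in zs.items():
    print(cam,n,[(np.round(m["uv"],1).tolist(),round(m["conf"],2),np.round(at_z(fr,m["uv"],z)[:2],3).tolist()) for m in imaging.mark_of(n,cam)[:5]])
E
```

```text
top cast_new_mid [([220.8, 214.2], 0.65, [0.522, 0.201])]
top cast_a_mid [([353.0, 210.3], 0.39, [0.526, -0.171])]
top mould [([186.8, 283.8], 0.94, [0.327, 0.304]), ([204.5, 156.4], 0.64, [0.691, 0.249]), ([222.8, 226.7], 0.61, [0.487, 0.199])]
top tray_mid [([366.5, 208.6], 0.76, [0.531, -0.211]), ([288.1, 218.7], 0.29, [0.506, 0.013])]
top tray_handle [([372.6, 162.0], 0.79, [0.653, -0.218])]
top tray_corner [([392.9, 255.6], 0.82, [0.396, -0.282])]
top mould_top [([295.4, 134.5], 0.98, [0.749, -0.014])]
top dropper_a [([448.6, 193.6], 0.68, [0.569, -0.45]), ([291.3, 179.9], 0.51, [0.618, 0.001])]
top dropper_b [([448.6, 193.6], 0.68, [0.569, -0.45]), ([291.3, 179.9], 0.51, [0.618, 0.001])]
top reagent [([134.5, 195.7], 0.88, [0.581, 0.452]), ([370.9, 162.3], 0.7, [0.664, -0.229])]
top beaker [([289.2, 217.8], 0.59, [0.509, 0.009]), ([381.2, 208.5], 0.56, [0.53, -0.254])]
top wash_bottle [([128.1, 247.5], 0.66, [0.433, 0.471])]
top spatula [([457.5, 254.4], 0.69, [0.395, -0.469])]
side cast_new_mid [([232.9, 194.0], 0.37, [0.521, 0.216])]
side cast_a_mid [([321.5, 265.7], 0.66, [0
[... 213 characters left out ...]
220.4], 0.68, [0.617, 0.003])]
side tray_handle [([365.6, 236.8], 0.63, [0.653, -0.215])]
side tray_corner [([312.2, 320.0], 0.69, [0.397, -0.277])]
side mould_top [([373.4, 378.0], 0.53, [0.399, -0.464]), ([320.7, 265.8], 0.22, [0.539, -0.166])]
side dropper_a [([298.8, 221.2], 0.86, [0.616, 0.005]), ([417.9, 326.8], 0.77, [0.582, -0.452])]
side dropper_b [([298.8, 221.2], 0.86, [0.616, 0.005]), ([417.9, 326.8], 0.77, [0.582, -0.452])]
side reagent [([211.3, 159.7], 0.92, [0.596, 0.455])]
side beaker [([269.6, 236.8], 0.72, [0.504, 0.012]), ([330.8, 273.4], 0.29, [0.541, -0.202])]
side wash_bottle [([169.0, 174.4], 0.6, [0.432, 0.474])]
side spatula [([375.2, 376.8], 0.54, [0.405, -0.465])]
```

View pics/topcrop.png

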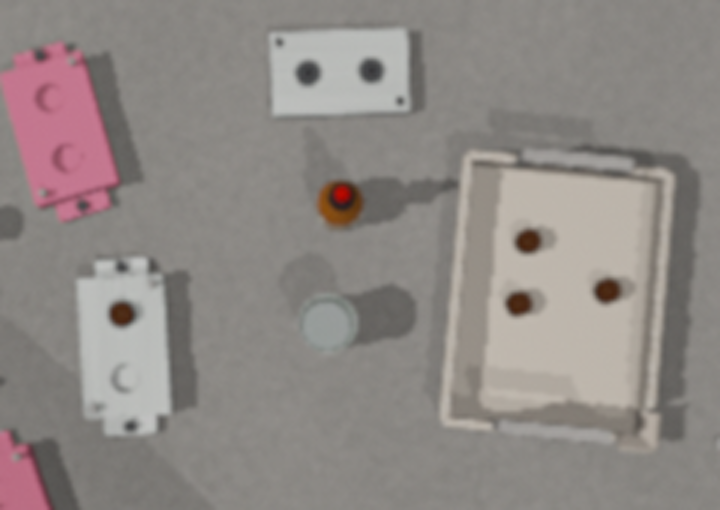

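View pics/sidecrop.png

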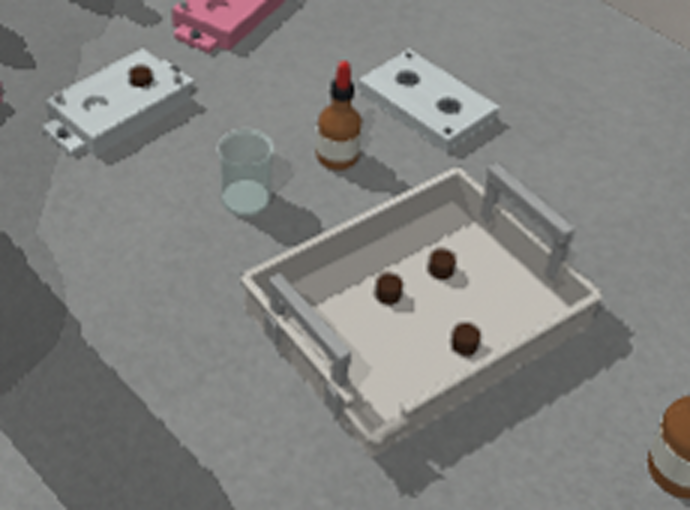

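Candidates for "mould": pink at (187,284), pink at (204,156) and aluminium at (222,226). The last fits: it is grey aluminium with the dark disc in its +x cavity, and the enlarged crop confirms it. The tray's pouring lip is at its near-right corner, about (393,256), so tray x is roughly world +x. Next I'll refine the positions from depth and colour.

Run:
```python
from h import *
F={c:imaging.grab_frame(c) for c in("top","side")}
for c,f in F.items():
    hsv=cv2.cvtColor(f["color"],cv2.COLOR_RGB2HSV); col=f["color"].astype(int)
    P=cloud(f)
    m=((col[...,0]<110)&(col[...,0]>col[...,2]*1.6)&(P[...,2]<.06)&(P[...,2]>.008)).astype(np.uint8)
    n,l,s,ct=cv2.connectedComponentsWithStats(m)
    for i in range(1,n):
        if s[i,4]>25 and s[i,4]<300:
            q=P[l==i]; top=np.percentile(q[:,2],85)
            t=q[q[:,2]>top-.004]
            print(c,s[i].tolist(),ct[i].round(1),"ztop",top.round(4),"meanxy",t[:,:2].mean(0).round(4), "mid-extent",((t[:,:2].min(0)+t[:,:2].max(0))/2).round(4))
# tray: handle bars and rim
    for (name,x0,x1,z0,z1) in(("h+",.60,.72,.078,.095),("h-",.35,.46,.078,.095)):
        q=P[(P[...,0]>x0)&(P[...,0]<x1)&(P[...,1]>-.34)&(P[...,1]<-.1)&(P[...,2]>z0)&(P[...,2]<z1)]
        if len(q)>5:
            print(c,name,len(q),q.mean(0).round(4),((q.min(0)+q.max(0))/2).round(4),q.min(0).round(3),q.max(0).round(3))
    q=P[(P[...,0]>.36)&(P[...,0]<.70)&(P[...,1]>-.34)&(P[...,1]<-.08)&(P[...,2]>.036)&(P[...,2]<.055)]
    r=cv2.minAreaRect(q[:,:2].astype(np.float32)); print(c,"rim",len(q),np.round(r[0],4),np.round(r[1],4),r[2],q[:,2].mean())
    q=P[(P[...,0]>.40)&(P[...,0]<.58)&(P[...,1]>.14)&(P[...,1]<.26)&(P[...,2]>.02)&(P[...,2]<.032)]
    r=cv2.minAreaRect(q[:,:2].astype(np.float32)); print(c,"mouldtop",len(q),np.round(r[0],4),np.round(r[1],4),r[2],np.median(q[:,2]))
```

```text
top [353, 187, 7, 7, 37] [355.9 190. ] ztop 0.0266 meanxy [ 0.5835 -0.1791] mid-extent [ 0.5826 -0.1794]
top [379, 204, 7, 6, 37] [381.9 206.5] ztop 0.0256 meanxy [ 0.5354 -0.2513] mid-extent [ 0.5349 -0.2512]
top [349, 208, 8, 7, 39] [352.7 210.8] ztop 0.0246 meanxy [ 0.5246 -0.169 ] mid-extent [ 0.5241 -0.1683]
top [217, 211, 7, 7, 36] [220.1 214.2] ztop 0.0394 meanxy [0.522  0.1999] mid-extent [0.5222 0.2018]
top h+ 183 [ 0.6501 -0.2148  0.0858] [ 0.6508 -0.2153  0.0857] [ 0.64  -0.265  0.079] [ 0.662 -0.165  0.093]
top h- 177 [ 0.4079 -0.1874  0.0863] [ 0.4076 -0.1873  0.0866] [ 0.397 -0.237  0.08 ] [ 0.418 -0.138  0.093]
top rim 814 [ 0.5257 -0.2037] [0.2031 0.2629] 83.54928588867188 0.04431320254085076
top mouldtop 1189 [0.4921 0.2016] [0.13  0.081] 2.70681095123291 0.02651483706602474
side [234, 193, 6, 6, 32] [236.5 195.2] ztop 0.0367 meanxy [0.522  0.1978] mid-extent [0.5223 0.1978]
side [296, 208, 14, 9, 63] [304.1 213. ] ztop 0.0566 meanxy [ 0.62   -0.0194] mid-extent [ 0.6199 -0.0199]
side [333, 254, 9, 8, 54] [337.  257.4] ztop 0.0241 meanxy [ 0.5831 -0.1827] mid-extent [ 0.5826 -0.1824]
side [316, 262, 8, 9, 59] [319.3 265.8] ztop 0.024 meanxy [ 0.5241 -0.1722] mid-extent [ 0.5238 -0.1715]
side [341, 278, 9, 10, 70] [344.8 282.6] ztop 0.0239 meanxy [ 0.5347 -0.2559] mid-extent [ 0.5345 -0.2552]
side [411, 314, 22, 11, 53] [420.8 320.9] ztop 0.0582 meanxy [ 0.5596 -0.46  ] mid-extent [ 0.5641 -0.4547]
side [407, 324, 18, 11, 42] [414.4 330.8] ztop 0.0144 meanxy [ 0.5574 -0.4556] mid-extent [ 0.5606 -0.4534]
side h+ 178 [ 0.6496 -0.2182  0.0843] [ 0.6506 -0.2165  0.0836] [ 0.638 -0.267  0.078] [ 0.663 -0.166  0.089]
side h- 199 [ 0.408  -0.1903  0.0849] [ 0.408  -0.1877  0.0836] [ 0.396 -0.237  0.078] [ 0.42  -0.138  0.089]
side rim 1123 [ 0.5279 -0.2022] [0.2046 0.2658] 83.89140319824219 0.04352160641371818
side mouldtop 671 [0.4932 0.2009] [0.1326 0.0873] 2.524660348892212 0.025912630138684
```

```bash
python3 -m handwheel '[{"offset":[-39,-26,0],"rot":[0,0,0],"claw":0.0},{"offset":[-39,-26,0],"rot":[0,0,0],"claw":0.0},{"offset":[-39,-26,0],"rot":[0,0,0],"claw":0.0},{"offset":[-39,-26,0],"rot":[0,0,0],"claw":0.0},{"offset":[-39,-26,0],"rot":[0,0,0],"claw":0.0},{"offset":[-39,-26,0],"rot":[0,0,0],"claw":0.0},{"offset":[-39,-26,10],"rot":[0,0,0],"claw":0.0},{"offset":[-39,-26,20],"rot":[0,0,0],"claw":0.0},{"offset":[-39,-26,30],"rot":[0,0,0],"claw":0.0},{"offset":[-39,-26,30],"rot":[0,0,0],"claw":0.0},{"offset":[-39,-26,30],"rot":[0,0,0],"claw":0.0},{"offset":[-36,-29,30],"rot":[0,0,0],"claw":0.0}]' 30; python3 -m handwheel '[{"offset":[0,0,0],"rot":[0,0,0],"claw":0.0},{"offset":[0,0,0],"rot":[0,0,0],"claw":0.0}]'
python3 -c "
from h import *
print(status.observe()['position'],status.observe()['tool_rot'])
f=imaging.grab_frame('side');crop(f,190,110,310,230,5,'s1.png')"
```

```text
clock: 2.8
position: [0.5097, 0.2139, 0.1117]
tool_rot: [3.141, 0.001, 2.921]
force: [0.8, 1.7, -0.3]
grip_width: 0.0428
clock: 3.0
position: [0.5086, 0.214, 0.1119]
tool_rot: [-3.141, -0.001, 2.919]
force: [0.1, 0.2, 0.3]
grip_width: 0.0427
[0.50862993 0.21396016 0.11194643] [-3.14072093e+00 -9.49839152e-04  2.91866255e+00]
```

View pics/s1.png

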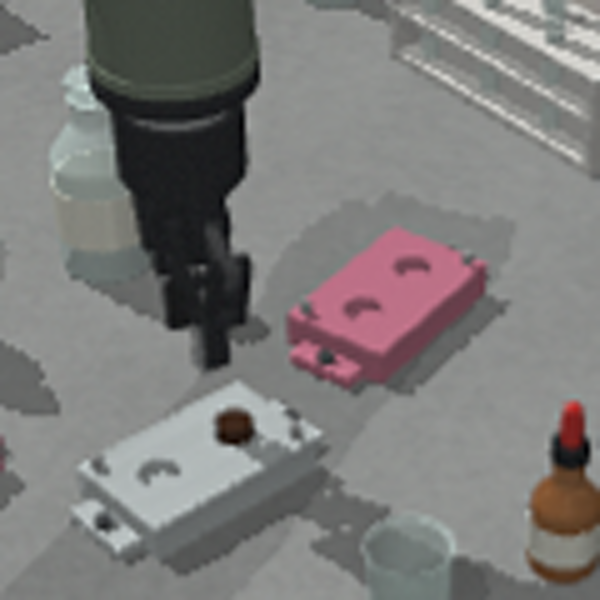

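Gripper is above the mould, with the disc's crop pixel at (235,425) and the fingers at about (215,360). A correction of (-16,-11) mm in tool axes is needed. I'll apply it, descend to TCP z≈0.06 and measure the fingertips from depth.

```bash
python3 -m handwheel '[{"offset":[-8,-6,0],"rot":[0,0,0],"claw":0.0},{"offset":[-8,-5,10],"rot":[0,0,0],"claw":0.0},{"offset":[0,0,20],"rot":[0,0,0],"claw":0.0},{"offset":[0,0,15],"rot":[0,0,0],"claw":0.0},{"offset":[0,0,5],"rot":[0,0,0],"claw":0.0},{"offset":[0,0,0],"rot":[0,0,0],"claw":0.0}]'
python3 - <<'E'
from h import *
s=status.observe(); print(s['position'],s['tool_rot'],s['force'])
p=s['position']
for c in("side","top"):
    f=imaging.grab_frame(c);P=cloud(f)
    d=np.linalg.norm(P[...,:2]-p[:2],axis=-1)
    m=(d<.06)&(f["color"].max(-1)<70)&(P[...,2]>.034)&(P[...,2]<.2)
    q=P[m];  print(c,len(q), np.sort(q[:,2])[:10].round(3), q[np.argsort(q[:,2])[:4]].round(3))
    if c=="side": crop(f,200,140,270,220,7,'s2.png')
E
```

```text
clock: 3.65
position: [0.5213, 0.2006, 0.0618]
tool_rot: [-3.141, -0.001, 2.921]
force: [0.1, 0.1, -0.2]
grip_width: 0.043
[0.52129777 0.20064285 0.06184605] [-3.14073441e+00 -1.07090605e-03  2.92114105e+00] [ 0.12606285  0.06346623 -0.20906313]
side 583 [0.034 0.035 0.035 0.035 0.036 0.036 0.036 0.042 0.043 0.046] [[0.516 0.202 0.034]
 [0.521 0.21  0.035]
 [0.517 0.199 0.035]
 [0.514 0.195 0.035]]
top 38 [0.11  0.13  0.135 0.135 0.135 0.135 0.136 0.137 0.139 0.14 ] [[0.498 0.154 0.11 ]
 [0.505 0.152 0.13 ]
 [0.515 0.154 0.135]
 [0.52  0.151 0.135]]
```

View pics/s2.png

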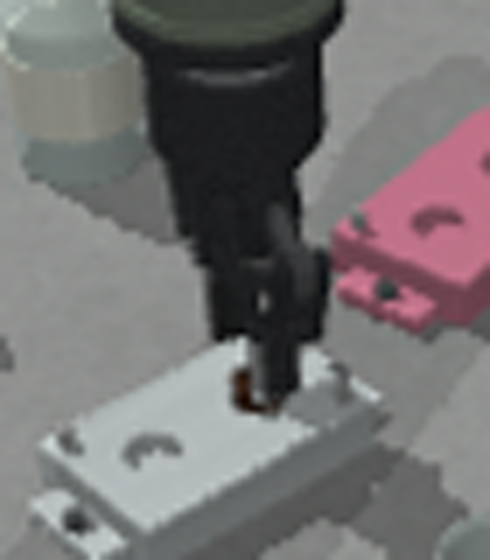

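Near fingertip (crop (280,400)) sits beside the disc at z≈0.043, about 19 mm ahead of the TCP. I'll go 11 mm lower, to about 5 mm above the mould face, and close.

```bash
python3 -m handwheel '[{"offset":[0,0,6],"rot":[0,0,0],"claw":0.0},{"offset":[0,0,5],"rot":[0,0,0],"claw":-0.2},{"offset":[0,0,0],"rot":[0,0,0],"claw":-0.6},{"offset":[0,0,0],"rot":[0,0,0],"claw":-0.6},{"offset":[0,0,0],"rot":[0,0,0],"claw":-0.6}]' 30
```

```text
clock: 4.25
position: [0.5218, 0.2013, 0.0517]
tool_rot: [3.141, 0.0, 2.921]
force: [-1.1, 4.9, -1.6]
grip_width: 0.0225
```

```bash
python3 -m handwheel '[{"offset":[0,0,0],"rot":[0,0,0],"claw":-1},{"offset":[0,0,0],"rot":[0,0,0],"claw":-1},{"offset":[0,0,-5],"rot":[0,0,0],"claw":-1},{"offset":[0,0,-15],"rot":[0,0,0],"claw":-1},{"offset":[0,0,-20],"rot":[0,0,0],"claw":-1},{"offset":[0,0,-10],"rot":[0,0,0],"claw":-1},{"offset":[0,0,0],"rot":[0,0,0],"claw":-1}]'
python3 - <<'E'
from h import *
f=imaging.grab_frame("side"); crop(f,190,120,270,220,6,'s3.png')
E
```

```text
clock: 4.95
position: [0.5224, 0.2007, 0.1031]
tool_rot: [3.14, 0.002, 2.92]
force: [-0.4, 1.0, -0.9]
grip_width: 0.0225
```

View pics/s3.png

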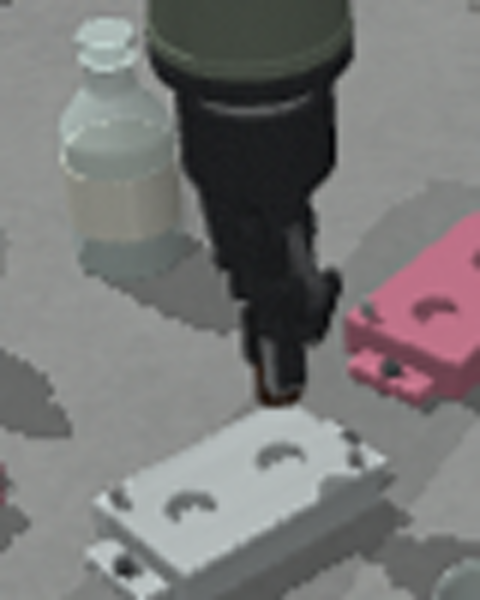

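Disc is held at the fingertips (crop (280,395)) and both cavities are now empty. I'll lift it high and carry it to the free floor area of the tray.

```bash
python3 -m handwheel '[{"offset":[0,0,-27],"rot":[0,0,0],"claw":-1},{"offset":[0,-10,-27],"rot":[0,0,0],"claw":-1},{"offset":[-3,-25,-26],"rot":[0,0,0],"claw":-1},{"offset":[-4,-40,0],"rot":[0,0,0],"claw":-1},{"offset":[-4,-40,0],"rot":[0,0,0],"claw":-1},{"offset":[-4,-45,0],"rot":[0,0,0],"claw":-1},{"offset":[-4,-45,0],"rot":[0,0,0],"claw":-1},{"offset":[-4,-45,0],"rot":[0,0,0],"claw":-1},{"offset":[-4,-45,0],"rot":[0,0,0],"claw":-1},{"offset":[-4,-45,0],"rot":[0,0,0],"claw":-1},{"offset":[-4,-35,0],"rot":[0,0,0],"claw":-1},{"offset":[-1,-28,0],"rot":[0,0,0],"claw":-1}]'
python3 -m handwheel '[{"offset":[0,0,0],"rot":[0,0,0],"claw":-1},{"offset":[0,0,0],"rot":[0,0,0],"claw":-1}]'
```

```text
clock: 6.2
position: [0.4676, -0.2028, 0.1808]
tool_rot: [-3.141, -0.001, 2.919]
force: [0.3, -0.2, 0.0]
grip_width: 0.0223
clock: 6.4
position: [0.4681, -0.2006, 0.1809]
tool_rot: [3.142, -0.001, 2.92]
force: [1.3, -0.1, 0.2]
grip_width: 0.0224
```

```bash
python3 -m handwheel '[{"offset":[0,0,25],"rot":[0,0,0],"claw":-1},{"offset":[0,0,30],"rot":[0,0,0],"claw":-1},{"offset":[0,0,30],"rot":[0,0,0],"claw":-1},{"offset":[0,0,25],"rot":[0,0,0],"claw":-1},{"offset":[0,0,15],"rot":[0,0,0],"claw":-1},{"offset":[0,0,9],"rot":[0,0,0],"claw":-1},{"offset":[0,0,0],"rot":[0,0,0],"claw":-1},{"offset":[0,0,0],"rot":[0,0,0],"claw":-1}]'
python3 - <<'E'
from h import *
f=imaging.grab_frame("side"); crop(f,240,180,400,330,4,'s4.png')
E
```

```text
clock: 7.2
position: [0.4688, -0.2, 0.048]
tool_rot: [3.142, 0.0, 2.921]
force: [0.4, -1.5, 0.5]
grip_width: 0.0226
```

View pics/s4.png

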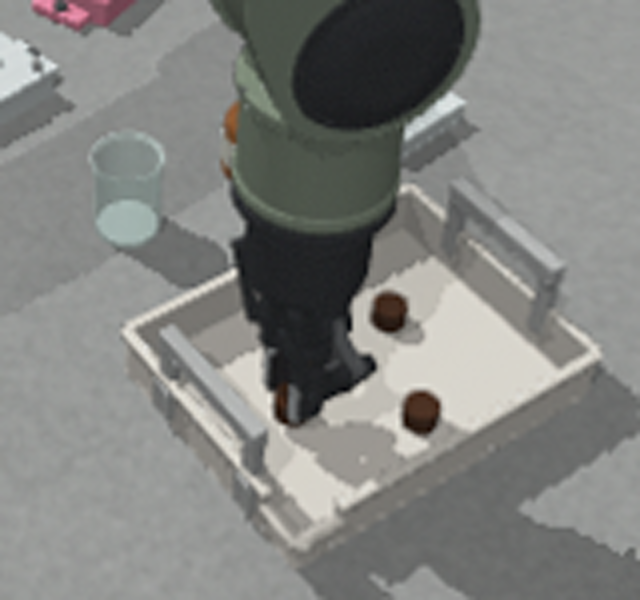

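Disc (crop (285,405)) hangs just over the free floor near the −x handle; the other discs are clear. I'll lower it gently.

```bash
python3 -m handwheel '[{"offset":[0,0,4],"rot":[0,0,0],"claw":-1},{"offset":[0,0,3],"rot":[0,0,0],"claw":-1},{"offset":[0,0,1],"rot":[0,0,0],"claw":-1},{"offset":[0,0,0],"rot":[0,0,0],"claw":-1}]'; python3 -m handwheel '[{"offset":[0,0,1],"rot":[0,0,0],"claw":-1},{"offset":[0,0,0],"rot":[0,0,0],"claw":-1}]'
```

```text
clock: 7.65
position: [0.4684, -0.2004, 0.0395]
tool_rot: [3.142, -0.0, 2.921]
force: [0.4, 0.4, 0.3]
grip_width: 0.0219
clock: 7.85
position: [0.4685, -0.2004, 0.0386]
tool_rot: [-3.142, -0.0, 2.921]
force: [-0.6, -1.6, -0.5]
grip_width: 0.0221
```

```bash
python3 -m handwheel '[{"offset":[0,0,1],"rot":[0,0,0],"claw":-1},{"offset":[0,0,0],"rot":[0,0,0],"claw":-1}]'; python3 -m handwheel '[{"offset":[0,0,1],"rot":[0,0,0],"claw":-1},{"offset":[0,0,0],"rot":[0,0,0],"claw":-1}]'
python3 - <<'E'
from h import *
f=imaging.grab_frame("side"); crop(f,280,250,350,320,8,'s5.png')
E
```

```text
clock: 8.05
position: [0.4687, -0.2004, 0.038]
tool_rot: [3.142, 0.001, 2.921]
force: [-1.4, 0.6, 11.0]
grip_width: 0.0228
clock: 8.25
position: [0.4687, -0.2004, 0.0368]
tool_rot: [-3.142, 0.001, 2.921]
force: [-0.7, -0.5, 0.8]
grip_width: 0.0219
```

View pics/s5.png

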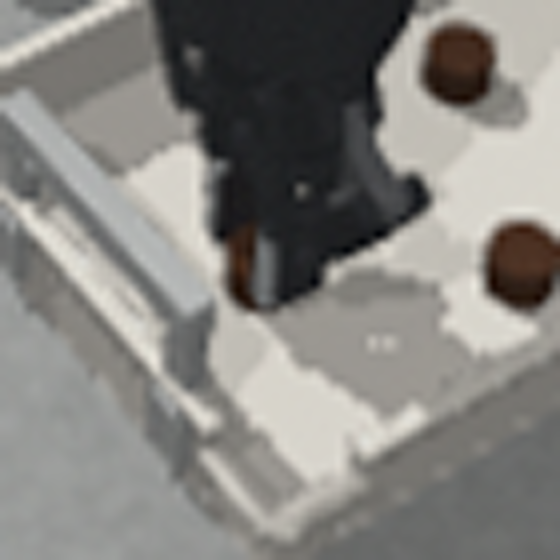

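Contact with the floor was felt (11 N, then the disc slipped in the pads), at the expected height. Opening.

```bash
python3 -m handwheel '[{"offset":[0,0,0],"rot":[0,0,0],"claw":-0.3},{"offset":[0,0,0],"rot":[0,0,0],"claw":0.0},{"offset":[0,0,0],"rot":[0,0,0],"claw":0.0},{"offset":[0,0,0],"rot":[0,0,0],"claw":0.0},{"offset":[0,0,-5],"rot":[0,0,0],"claw":0.0},{"offset":[0,0,-15],"rot":[0,0,0],"claw":0},{"offset":[0,0,-30],"rot":[0,0,0],"claw":0},{"offset":[0,0,-30],"rot":[0,0,0],"claw":0},{"offset":[0,0,-30],"rot":[0,0,0],"claw":0},{"offset":[0,0,-20],"rot":[0,0,0],"claw":0}]'
python3 - <<'E'
from h import *
f=imaging.grab_frame("side"); crop(f,240,200,400,330,4,'s6.png')
E
```

```text
clock: 9.3
position: [0.4688, -0.2006, 0.169]
tool_rot: [-3.141, 0.002, 2.921]
force: [0.1, -0.3, -0.6]
grip_width: 0.0429
```

View pics/s6.png

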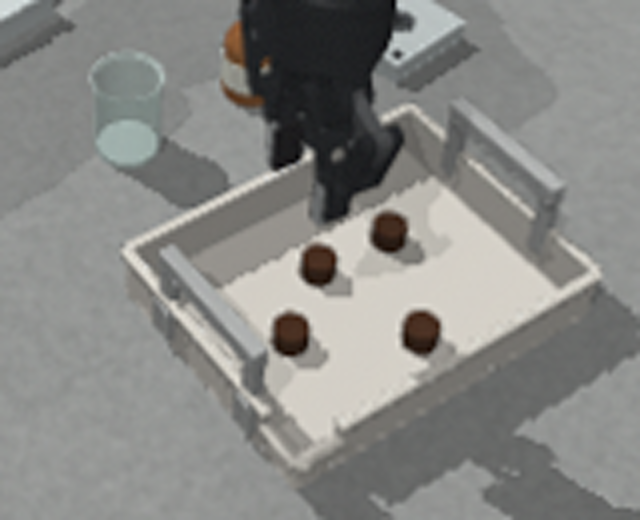

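Disc lies flat and released at crop (290,333), with the other three undisturbed. Next is the +x handle: I'll measure it again and compute the turn.

Run:
```python
from h import *
s=status.observe(); print(s['qpos'].round(3),s['position'],s['tool_rot'])
P=cloud(imaging.grab_frame("side"))
for n,x0,x1 in(("h+",.60,.72),("h-",.35,.46)):
    q=P[(P[...,0]>x0)&(P[...,0]<x1)&(P[...,1]>-.34)&(P[...,1]<-.1)&(P[...,2]>.078)&(P[...,2]<.095)]
    if len(q): print(n,len(q),q.mean(0).round(4),((q.min(0)+q.max(0))/2).round(4))
```

```text
[ 0.213  0.452  0.098  1.981 -0.066  0.707  1.702] [ 0.46972001 -0.20097608  0.17114897] [-3.14131108  0.00466577  2.92032187]
h+ 180 [ 0.6495 -0.2187  0.0842] [ 0.6504 -0.2156  0.0841]
h- 203 [ 0.4082 -0.1901  0.0846] [ 0.409  -0.1874  0.084 ]
```

```bash
python3 -m handwheel '[{"offset":[-30,4,0],"rot":[0,0,0],"claw":0},{"offset":[-45,6,0],"rot":[0,0,0],"claw":0},{"offset":[-45,6,0],"rot":[0,0,0],"claw":0},{"offset":[-40,6,0],"rot":[0,0,0],"claw":0},{"offset":[-20,3,0],"rot":[0,0,0],"claw":0},{"offset":[0,0,0],"rot":[0,0,8.4],"claw":0},{"offset":[0,0,0],"rot":[0,0,8.4],"claw":0},{"offset":[0,0,0],"rot":[0,0,8.4],"claw":0},{"offset":[0,0,0],"rot":[0,0,8.4],"claw":0},{"offset":[0,0,0],"rot":[0,0,8.4],"claw":0},{"offset":[0,0,0],"rot":[0,0,8.4],"claw":0},{"offset":[0,0,0],"rot":[0,0,8.4],"claw":0}]'; python3 -m handwheel '[{"offset":[0,0,0],"rot":[0,0,8.4],"claw":0},{"offset":[0,0,0],"rot":[0,0,8.4],"claw":0},{"offset":[0,0,0],"rot":[0,0,8.2],"claw":0},{"offset":[0,0,0],"rot":[0,0,0],"claw":0},{"offset":[0,0,0],"rot":[0,0,0],"claw":0}]'
python3 - <<'E'
from h import *
s=status.observe(); print(s['qpos'].round(3),s['position'],s['tool_rot'])
Rm=R.from_euler('xyz',s['tool_rot']).as_matrix(); print(np.degrees(np.arctan2(Rm[1,1],Rm[0,1])))
print("tool delta mm", (Rm.T@(np.array([.6503,-.2165,.079])-s['position'])*1000).round(1))
E
```

```text
clock: 10.6
position: [0.6493, -0.2153, 0.1659]
tool_rot: [-3.141, -0.0, 1.888]
force: [-0.1, 0.4, 0.4]
grip_width: 0.0424
clock: 11.1
position: [0.6494, -0.2153, 0.1661]
tool_rot: [-3.141, 0.0, 1.463]
force: [-0.4, 1.1, 0.5]
grip_width: 0.0427
[-0.053  0.761  0.482  1.519 -0.4    0.962  0.438] [ 0.64942714 -0.2152885   0.16608141] [-3.14074396e+00  2.31529963e-04  1.46266360e+00]
-6.195559994589175
tool delta mm [-1.1  1.1 87.1]
```

```bash
python3 -m handwheel '[{"offset":[-1,1,15],"rot":[0,0,0],"claw":0},{"offset":[0,0,25],"rot":[0,0,0],"claw":0},{"offset":[0,0,25],"rot":[0,0,0],"claw":0},{"offset":[0,0,15],"rot":[0,0,0],"claw":0},{"offset":[0,0,7],"rot":[0,0,0],"claw":0},{"offset":[0,0,0],"rot":[0,0,0],"claw":0}]'
python3 - <<'E'
from h import *
s=status.observe(); print(s['position'],s['force'])
f=imaging.grab_frame("side"); crop(f,270,180,420,330,4,'s7.png')
E
```

```text
clock: 11.7
position: [0.6502, -0.2167, 0.0789]
tool_rot: [-3.141, -0.0, 1.459]
force: [0.8, 0.3, 0.5]
grip_width: 0.0428
[ 0.65018348 -0.21665113  0.0788595 ] [0.79721314 0.28252742 0.46814826]
```

View pics/s7.png

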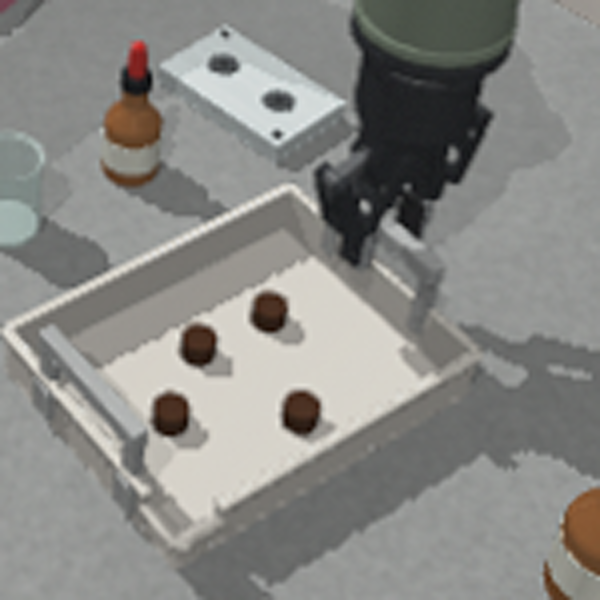

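The bar (crop (405,250)) runs between the two open fingers. Closing with a strong grip.

```bash
python3 -m handwheel '[{"offset":[0,0,0],"rot":[0,0,0],"claw":-0.4},{"offset":[0,0,0],"rot":[0,0,0],"claw":-0.7},{"offset":[0,0,0],"rot":[0,0,0],"claw":-1},{"offset":[0,0,0],"rot":[0,0,0],"claw":-1},{"offset":[0,0,0],"rot":[0,0,0],"claw":-1},{"offset":[0,0,0],"rot":[0,0,0],"claw":-1}]' 110
python3 - <<'E'
from h import *
s=status.observe(); print(s['qpos'].round(3),s['position'],s['tool_rot'],s['force'])
Rt=R.from_euler('xyz',s['tool_rot'])
# tray frame from tool: yaw of tray = tool y angle
yaw=np.radians(-6.5); T=R.from_euler('z',yaw)
h=s['position']; h=np.array([h[0],h[1],.078])
piv=h+T.apply([-.246,-.094,-.078])   # outer bottom lip corner
print("pivot",piv.round(4))
# tilt axis horizontal: rotation raising +x and +y: about tray axis (1,-1,0)/sqrt2 with sign
ax=np.array([1,-1,0])/np.sqrt(2)
for sgn in(1,-1):
    r=R.from_rotvec(sgn*ax*.1); print(sgn,r.apply([.246,.094,0]))
for sgn in(1,-1):
  if R.from_rotvec(sgn*ax*.1).apply([.246,.094,0])[2]<0: continue
  prev_p,prev_R=s['position'],Rt; p0=s['position']
  for a in (3,6,9,12,15,18,21,24,27,30):
    rot=T*R.from_rotvec(sgn*ax*np.radians(a))*T.inv()
    p=piv+[0,0,.004]*np.array(1)+rot.apply(p0-piv); Rn=rot*Rt
    print(a,"off",(prev_R.inv().apply(p-prev_p)*1000).round(1),"rot",np.degrees((prev_R.inv()*Rn).as_rotvec()).round(2),"p",p.round(3))
    prev_p,prev_R=p,Rn
E
```

```text
clock: 12.35
position: [0.6511, -0.2167, 0.0808]
tool_rot: [3.14, 0.0, 1.458]
force: [0.1, -1.1, 7.5]
grip_width: 0.0103
[-0.023  0.864  0.43   1.556 -0.449  0.82   0.472] [ 0.65111645 -0.21668638  0.08083474] [3.13987149e+00 1.34888448e-04 1.45827531e+00] [ 0.05496817 -1.10708223  7.52217167]
pivot [ 0.3961 -0.2822  0.    ]
1 [0.24515071 0.09315071 0.02400158]
-1 [ 0.24515071  0.09315071 -0.02400158]
3 off [ -3.2  -3.2 -16.5] rot [-2.12  2.12  0.  ] p [ 0.648 -0.22   0.097]
6 off [ -3.2  -3.2 -12.5] rot [-2.12  2.12  0.  ] p [ 0.643 -0.223  0.11 ]
9 off [ -3.2  -3.2 -12.5] rot [-2.12  2.12  0.  ] p [ 0.639 -0.226  0.121]
12 off [ -3.2  -3.2 -12.5] rot [-2.12  2.12  0.  ] p [ 0.634 -0.23   0.133]
15 off [ -3.2  -3.2 -12.5] rot [-2.12  2.12  0.  ] p [ 0.628 -0.235  0.144]
18 off [ -3.2  -3.2 -12.5] rot [-2.12  2.12  0.  ] p [ 0.622 -0.24   0.155]
21 off [ -3.2  -3.2 -12.5] rot [-2.12  2.12  0.  ] p [ 0.616 -0.245  0.166]
24 off [ -3.2  -3.2 -12.5] rot [-2.12  2.12  0.  ] p [ 0.609 -0.25   0.176]
27 off [ -3.2  -3.2 -12.5] rot [-2.12  2.12  0.  ] p [ 0.602 -0.256  0.185]
30 off [ -3.2  -3.2 -12.5] rot [-2.12  2.12  0.  ] p [ 0.594 -0.262  0.194]
```

Grip closed on the bar (about 10 mm measured at 110 N). I'll lift about 4 mm and start the diagonal tilt slowly, pivoting on the lip corner.

```bash
python3 -m handwheel '[{"offset":[0,0,-2],"rot":[0,0,0],"claw":-1},{"offset":[0,0,-2],"rot":[0,0,0],"claw":-1},{"offset":[-2.1,-2.1,-8.4],"rot":[-1.4,1.4,0],"claw":-1},{"offset":[-2.1,-2.1,-8.4],"rot":[-1.4,1.4,0],"claw":-1},{"offset":[-2.1,-2.1,-8.4],"rot":[-1.4,1.4,0],"claw":-1},{"offset":[-1,-1,-4.2],"rot":[-0.7,0.7,0],"claw":-1},{"offset":[-1,-1,-4.2],"rot":[-0.7,0.7,0],"claw":-1},{"offset":[-1,-1,-4.2],"rot":[-0.7,0.7,0],"claw":-1},{"offset":[-1,-1,-4.2],"rot":[-0.7,0.7,0],"claw":-1}]'
python3 - <<'E'
from h import *
s=status.observe(); print(s['qpos'].round(3),s['position'],s['force'],s['moment'])
f=imaging.grab_frame("side"); crop(f,250,160,420,340,3.5,'s8.png')
E
```

```text
clock: 13.25
position: [0.6366, -0.2274, 0.1245]
tool_rot: [3.018, -0.123, 1.466]
force: [-0.0, -0.4, -5.4]
grip_width: 0.0098
[ 0.113  0.74   0.327  1.645 -0.543  0.766  0.63 ] [ 0.63663461 -0.22740412  0.12449966] [-0.0069326  -0.41086567 -5.42085565] [-0.38178676 -0.13998694  0.00416074]
```

View pics/s8.png

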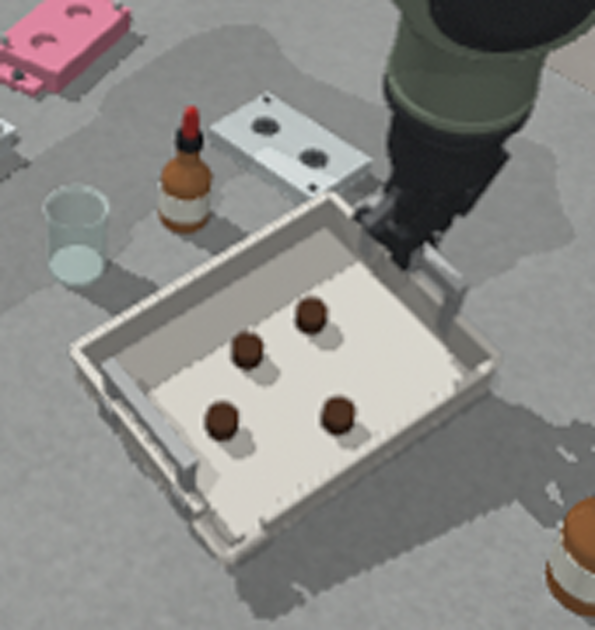

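Tray is tilted about 10° and carried by the gripper (5.4 N load); the discs haven't slid yet. Continuing slowly.

```bash
python3 -m handwheel '[{"offset":[-1,-1,-4.2],"rot":[-0.7,0.7,0],"claw":-1},{"offset":[-1,-1,-4.2],"rot":[-0.7,0.7,0],"claw":-1},{"offset":[-1,-1,-4.2],"rot":[-0.7,0.7,0],"claw":-1},{"offset":[-1,-1,-4.2],"rot":[-0.7,0.7,0],"claw":-1},{"offset":[-1,-1,-4.2],"rot":[-0.7,0.7,0],"claw":-1},{"offset":[-1,-1,-4.2],"rot":[-0.7,0.7,0],"claw":-1},{"offset":[-1,-1,-4.2],"rot":[-0.7,0.7,0],"claw":-1},{"offset":[-1,-1,-4.2],"rot":[-0.7,0.7,0],"claw":-1},{"offset":[-1,-1,-4.2],"rot":[-0.7,0.7,0],"claw":-1},{"offset":[-1,-1,-4.2],"rot":[-0.7,0.7,0],"claw":-1},{"offset":[0,0,0],"rot":[0,0,0],"claw":-1},{"offset":[0,0,0],"rot":[0,0,0],"claw":-1}]'
python3 - <<'E'
from h import *
s=status.observe(); print(s['qpos'].round(3),s['position'],s['force'],s['moment'])
f=imaging.grab_frame("side"); crop(f,250,160,420,340,3.5,'s9.png')
E
```

```text
clock: 14.5
position: [0.6179, -0.2426, 0.1616]
tool_rot: [2.892, -0.242, 1.488]
force: [0.7, 0.4, -4.9]
grip_width: 0.01
[ 0.287  0.648  0.206  1.717 -0.668  0.743  0.821] [ 0.61792969 -0.24262969  0.16158794] [ 0.66092678  0.35258875 -4.91193177] [-0.5063083   0.06950746  0.04690676]
```

View pics/s9.png

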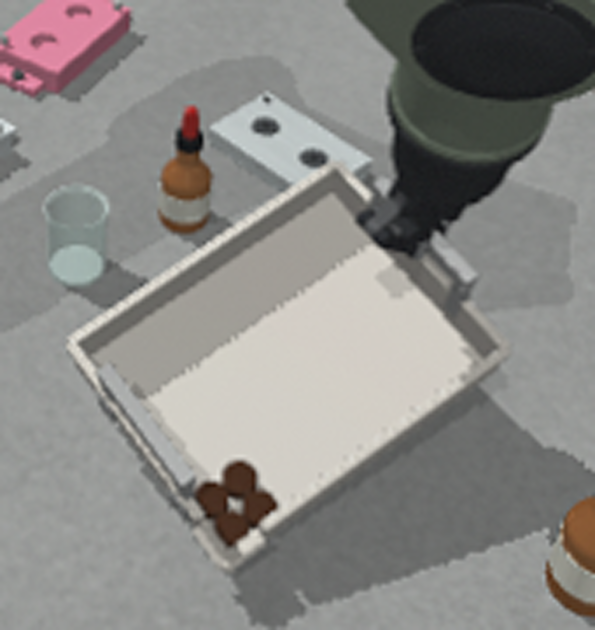

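All four discs (crop (235,500)) are together in the lip corner at about 20° tilt. I'll let it settle and check flatness and positions in the tray frame.

```bash
python3 -m handwheel '[{"offset":[0,0,0],"rot":[0,0,0],"claw":-1},{"offset":[0,0,0],"rot":[0,0,0],"claw":-1},{"offset":[0,0,0],"rot":[0,0,0],"claw":-1},{"offset":[0,0,0],"rot":[0,0,0],"claw":-1},{"offset":[0,0,0],"rot":[0,0,0],"claw":-1}]'
python3 - <<'E'
from h import *
s=status.observe(); Rt=R.from_euler('xyz',s['tool_rot']); print(s['position'],s['force'],"tilt",np.arccos(-Rt.as_matrix()[2,2]))
# tray frame at grip: tool x ~ tray? R0 tool -> tray: tray = rot*T0 where rot=Rt*R0^-1
R0=R.from_euler('xyz',[3.13987,0.000135,1.45828]); T0=R.from_euler('z',np.radians(-6.5)); rot=Rt*R0.inv(); Tr=rot*T0
hand=s['position']+rot.apply([0,0,.078-.0808])
corner=hand+Tr.apply([-.242,-.09,-.073]); print("corner",corner,"outer bottom",(hand+Tr.apply([-.246,-.094,-.078])).round(4))
for c in("side","top"):
    f=imaging.grab_frame(c);P=cloud(f);L=Tr.inv().apply(P.reshape(-1,3)-corner).reshape(P.shape)
    # floor plane check
    m=(L[...,0]>.12)&(L[...,0]<.2)&(L[...,1]>.04)&(L[...,1]<.14)&(abs(L[...,2])<.03)&(f["color"].min(-1)>110)
    q=L[m]; A=np.c_[q[:,:2],np.ones(len(q))]; print(c,"floor fit z=ax+by+c",np.linalg.lstsq(A,q[:,2],rcond=None)[0].round(4),len(q))
    col=f["color"].astype(int)
    b=(col[...,0]<120)&(col[...,0]>col[...,2]*1.5)&(L[...,0]>-.02)&(L[...,0]<.24)&(L[...,1]>-.02)&(L[...,1]<.18)&(abs(L[...,2])<.06)
    q=L[b]; print(c,b.sum(),"min",q.min(0).round(3),"max",q.max(0).round(3), "zpct",np.percentile(q[:,2],[50,90,98]).round(3))
    vv,uu=np.nonzero(b); u,v=int(uu.mean()),int(vv.mean()); print(u,v)
    crop(f,max(u-35,0),v-30,u+35,v+30,9,f'fin_{c}.png')
    print([(np.round(m["uv"],1).tolist(),round(m["conf"],2)) for m in imaging.mark_of("cast_a_mid",c)])
E
```

```text
clock: 15.05
position: [0.618, -0.2424, 0.1615]
tool_rot: [2.892, -0.242, 1.489]
force: [-0.1, 0.3, -4.9]
grip_width: 0.0099
[ 0.61796329 -0.24241855  0.16150191] [-0.05504109  0.28723087 -4.93014381] tilt 0.3454582005660419
corner [ 0.39801429 -0.27987158  0.01107138] outer bottom [ 0.3952 -0.2821  0.0045]
side floor fit z=ax+by+c [ 0.0146 -0.0016 -0.0045] 1102
side 264 min [0.006 0.003 0.001] max [0.051 0.047 0.018] zpct [0.013 0.015 0.016]
316 303
[([308.9, 302.9], 0.53)]
top floor fit z=ax+by+c [ 0.0152 -0.0006 -0.0034] 974
top 238 min [ 0.003  0.004 -0.005] max [0.051 0.052 0.02 ] zpct [0.014 0.017 0.018]
386 246
[([384.3, 249.4], 0.59)]
```

View pics/fin_side.png

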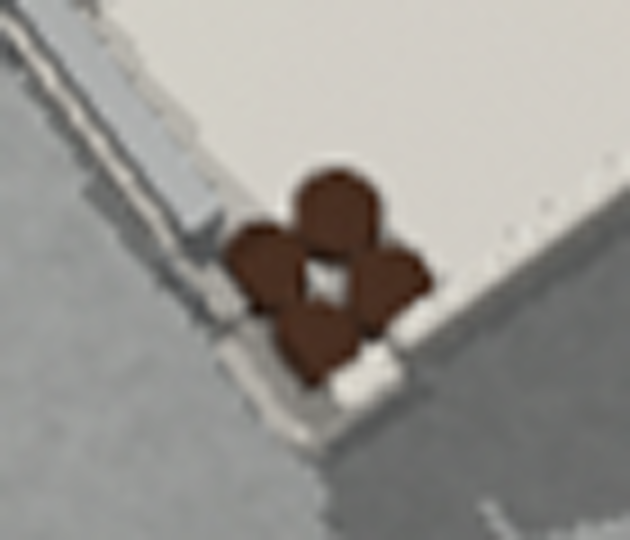

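View pics/fin_top.png

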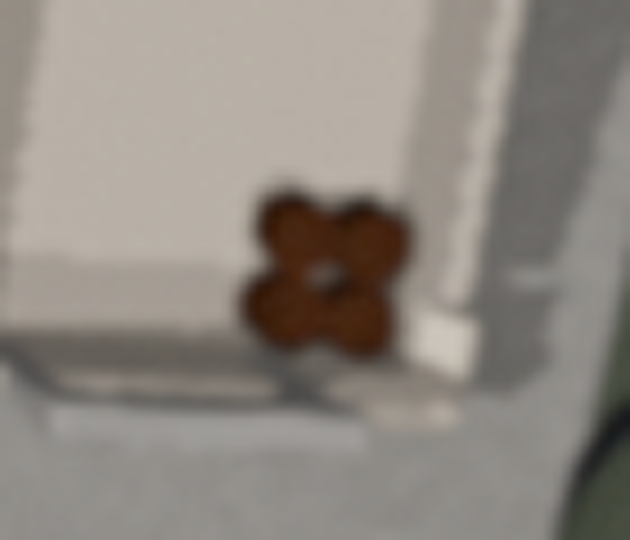

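The discs sit in a 2×2 block in the lip corner, with extents of 0.05 m or less from both walls and tops at about 18 mm, so they are flat. The tray is steady at 0.345 rad in the grip. Handing in.

```bash
python3 -c "
from h import *
s=status.observe(); print(s['clock'],abs(s['qd']).max(),s['position'])
print(bot.job_done())"
```

```text
15.25 0.0015116989486974848 [ 0.61793751 -0.24249097  0.16152767]
the job is handed in; nothing more can be done
None
```

I moved the last disc from the aluminium mould to the free floor of the flat tray and let it go. I then gripped the +x handle at 110 N, tilted the tray diagonally toward the pouring lip and handed in with the tray still held, at 15.25 s of the 58 s allowed.

**Last checks:**
- **Tilt and rest:** the tilt was about 0.345 rad by the tool pose, the arm was at rest, and the load was a steady 4.9 N.
- **Discs:** in both cameras the four discs form a 2×2 block in the lip corner. All of it is within about 52 mm of both walls, and the tops sit about 18 mm above the floor, so they lie flat.
- **Surroundings:** the tray touched no mould half or bystander in any picture, and none looked moved. I did not re-measure their positions at the end.

**Checks that disagreed slightly:**
- **Tray sag:** the depth fit of the tray floor shows about 0.9° of sag and a 3–5 mm offset compared with the tray pose worked out from the tool.
- **Grip width:** the gripper read about 2 mm narrower than the disc and the handle bar really are.
- **Setting down:** the force reached 11 N as the disc touched the tray, and the disc then slipped slightly in the fingers before I released it.
- **Trained network:** in the tilted tray it reported only one of the four touching discs, so I counted them from the pictures and the colour and depth data.

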